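# Fill the jar crate and latch its gate

## Robot

A 6-joint arm with a two-finger parallel gripper is mounted at the origin on the work surface. World frame = base frame: x ahead of the robot, y to its left, z up, the work surface at z = 0. Lengths are in m, angles in rad, forces in N, time in s.
With the tool pointing down it reaches from about 0.275 to 1 m from the base axis. Payload 8.4 kg.
Tool frame: the origin (TCP) lies on the centre line of the jaws, within the pads' length; the fingertips stand 17 mm ahead of it and the grasp point (between the pads) lies 2 mm behind it (bot.tcp_to_tips is the z of the fingertips in the tool frame, in m); z points along the fingers, y is the line along which they close (so a half turn about z gives the same grasp; the last joint's range is limited). The gripper opens to 85 mm and grips with 20 to 120 N. Pads are 22 mm wide; open, the fingers measure 114 mm over their backs; the gripper's body (76 mm by 85 mm) begins 54 mm behind the grasp point. The pads swing forward as they close: fully open they stand 13 mm farther back than shut.
Start: joints at [-1.181, 0.353, 1.633, -0, 1.155, -0.002], TCP at [0.239, -0.578, 0.248] pointing down, gripper open.
Joint ranges: [-2.63, 2.63], [-0.92, 2.1], [0.06, 2.66], [-1.3, 4.44], [0, 2.69], [-3.02, 3.02]. Speed limits (rad/s): [2.22, 2.22, 2.79, 3.14, 3.14, 3.14].

## Interface

Orientations are given as a unit quaternion [x, y, z, w].
In Python, from workcell import bot, hand, kinematics, get_obs, vision, hand_in gives the robot as it stands. The module is installed in compiled form; this text tells all that it offers. Calls block until the motion is done:
- bot.reach(position, orientation): joint-space move of the TCP to a pose.
- bot.servo_line(position, ori=None, velocity=0.15): straight line of the TCP; ori=None keeps the orientation; velocity is the mean speed in m/s.
- bot.goto_joints(angles): joint-space move.
- hand.move_gripper(opening, strength=None): finger opening in m; strength is the grip in N (None keeps the last); returns when the fingers have stopped.
- bot.dwell(seconds).
- kinematics.solve_ik(position, orientation): joint angles nearest the present ones, or None.
- get_obs(): the state.
- vision.read_camera(name): name is "scene" or "top"; returns a dict with "frame" (384x512x3 uint8, red, green, blue), "intrinsics" (3x3 intrinsics, pixels), "view" (4x4, takes a point from world to camera coordinates). Camera axes: x right, y down, z forward; pixel columns grow to the right and rows downward; lengths in m; the calibration is good to about 2 mm. A picture is of the moment at which its call begins. There is no depth.
A pose or a line that the arm cannot do raises bot.IKError and nothing moves.
- hand_in(): hands the job in; it is judged then, once.
The state is a dict: "time_s": time; "joint_pos": joint angles; "joint_vel": joint speeds; "joint_efforts": joint torques, N m; "position": TCP position; "orientation": TCP orientation; "wrist_force": force on the tool from outside, world axes, zero at the start; "ft_torque": the same for the moment, N m; "gripper_width": finger opening in m; "grip_force": force on a finger pad.
Only numpy, scipy, OpenCV 4.12 (cv2) and the standard library are available. Lean on these libraries where they do the work, as an engineer would, in place of code of your own. Each camera call takes 0.05 s, during which the arm holds its last target. There are 200 camera calls.

## Task

Finish the row of dark red jars in the wooden display crate: take the two that stand loose on the table and stand each one upright, centred on its own free cork pad beside the one already there. Then swing the crate's gate shut and push it, firmly but without forcing it, until it is fully home on its spring catch and stays shut by itself. Leave the yellow mustard jar and everything else on the counter alone.

Things in the scene. Friction and masses are not known exactly. Their poses are not given: they have to be found in the camera images.
- crate: Fixed open-topped wooden crate. Origin: centre of its underside; x points from the open front to the back wall, y left along the row. Inner floor 12 mm above the table, 230 mm wide inside; back wall's inner face at x = 65 mm, front edge at x = -65 mm; walls 10 mm thick, 100 mm high. Outside its right wall stands the black catch housing: x -74 to -27 (give or take 13), y -129 to -176 mm, 90 mm high
- pad0 (a point): Centre of the leftmost cork pad (62 mm diameter disc on the crate's floor), on which jar_c already stands; 12 mm above the table; axes as the crate's
- pad1 (a point): Centre of the middle cork pad, 75 mm to the right of pad0; free at the start
- pad2 (a point): Centre of the rightmost cork pad, 75 mm to the right of pad1; free at the start; 40 mm from the right wall
- jar_a: Loose jar to be put in the crate: dark red jar, black cap, white label, diameter 54 mm, 85 mm tall, 0.25 kg; origin at the centre of its underside, z up
- jar_b: Loose jar to be put in the crate, the same: dark red jar, black cap, white label, diameter 54 mm, 85 mm tall, 0.25 kg; origin at the centre of its underside, z up
- jar_c: Jar already on pad0 in the crate, the same: dark red jar, black cap, white label, diameter 54 mm, 85 mm tall, 0.25 kg; origin at the centre of its underside, z up
- gate (a joint): Angle of the gate (rad): 0 nominally shut, parallel to the crate's front; positive is open towards the robot (0.6 to 1 at the start). The catch is set by hand, give or take 13 mm in depth, so home on its catch the gate rests anywhere from -0.06 to 0.06; the click must be felt. Off the catch, a weak hinge spring swings it open again, beyond 0.2
- gate_panel: Upright wooden gate, 12 mm thick, 6 to 100 mm above the table. Origin on the hinge axis at table height, at (-86, 125) mm in the crate's frame; the panel runs along its own -y from 8 to 290 mm from the hinge, outer face at its x = -6 mm. A steel tongue with a brass bump, 265 mm from the hinge on the inner face, clicks past a spring ball in the catch housing, then meets a rubber stop
- gate_hinge (a point): Hinge axis of the gate, 65 mm above the table; axes as gate_panel
- gate_push (a point): Place to push: on the gate's outer face in line with the catch, 262 mm from the hinge, 65 mm above the table; axes as gate_panel, x into the crate. Here the spring ball gives way at about 9 N, the gate then snaps in by about 3 mm, and on the stop the force climbs about 12 N per mm. More than 22 N on the gate counts as forcing it
- mustard: Bystander: jar of the same size (54 mm diameter, 85 mm tall) but yellow with a white cap and green label, on the table among the dark jars; stays where it is. Origin at the centre of its underside
- wedge: Bystander: pale yellow piece of cheese 90 x 28 x 45 mm lying on the table; origin at the centre of its underside
- wheel: Bystander: orange-yellow cheese wheel, diameter 190 mm, 62 mm high, on a dark board on the left; origin at the centre of its underside
- knife: Bystander: cheese spatula 240 mm long lying on the table on the right; origin on its underside, handle to its -x
- bowl: Bystander: white bowl, diameter 120 mm, 45 mm high, on the right; origin at the centre of its underside
- card: Bystander: white blank price card on a small wooden foot, 90 mm wide, 83 mm high, at the back right; origin at the centre of its underside

How it is judged:
On the way:
1. both loose jars stand released on the free pads, one each, in a row with the third, while the gate is still open (((horizontal distance between jar_a and pad1 below 0.013 m and horizontal distance between jar_b and pad2 below 0.013 m) or (horizontal distance between jar_a and pad2 below 0.013 m and horizontal distance between jar_b and pad1 below 0.013 m)) and horizontal distance between jar_c and pad0 below 0.013 m and angle between each of jar_a, jar_b, jar_c's own z axis and vertical below 0.1 rad and z of jar_a in the frame of pad1 between -0.005 and 0.01 m and linear speed of each of jar_a, jar_b, jar_c below 0.03 m/s and z of jar_b in the frame of pad1 between -0.005 and 0.01 m and z of jar_c in the frame of pad1 between -0.005 and 0.01 m and contact force between each of the arm, the fingers and jar_a below 0.1 N and contact force between each of the arm, the fingers and jar_b below 0.1 N and contact force between each of the arm, the fingers and jar_c below 0.1 N and value of joint gate above 0.2 rad), for 0.2 s.
At the end, for the whole second after the job is handed in: The three dark red jars stand upright (within 0.1 rad), still, on the crate floor, jar_c on pad0 and the others one each on pad1 and pad2, within 13 mm of the pad centres; the gate, let go, rests still on its catch, its angle from -0.095 to 0.085 rad (off the catch it swings open) (((horizontal distance between jar_a and pad1 below 0.013 m and horizontal distance between jar_b and pad2 below 0.013 m) or (horizontal distance between jar_a and pad2 below 0.013 m and horizontal distance between jar_b and pad1 below 0.013 m)) and horizontal distance between jar_c and pad0 below 0.013 m and angle between each of jar_a, jar_b, jar_c's own z axis and vertical below 0.1 rad and z of jar_a in the frame of pad1 between -0.005 and 0.01 m and linear speed of each of jar_a, jar_b, jar_c below 0.03 m/s and z of jar_b in the frame of pad1 between -0.005 and 0.01 m and z of jar_c in the frame of pad1 between -0.005 and 0.01 m and value of joint gate between -0.095 and 0.085 rad and velocity of joint gate between -0.03 and 0.03 rad/s); the robot touches nothing.
It fails at once if the gate is pushed with more than 22 N (contact force between any of the fingers, the arm and gate_panel above 22 N).
It fails at once if a dark jar is tipped more than 0.7 rad (angle between any of jar_a, jar_b, jar_c's own z axis and vertical above 0.7 rad).
It fails at once if the mustard jar, cheese wedge, cheese wheel, spatula, bowl or price card is moved more than 30 mm (distance of any of mustard, wedge, wheel, knife, bowl, card from where it was at the start of the episode above 0.03 m).
It also fails if it takes over 64 s, if anything falls off the work surface, if the arm or the gripper's body presses on something with over 40 N, if the wrist force passes 120 N, or if a joint passes its speed limit or range.

## Working session

There is one attempt and no reset: what is moved stays moved. The work goes in short steps, each a Python script; the robot and the scene stay as the last script left them, time stands still between calls to the robot, and variables do not carry over. Pictures are saved under pics/ and viewed, at most 10 in all, crops included, and the job is handed in when it is done.

```bash
mkdir -p pics
python3 - <<'E'
from workcell import *
import cv2,numpy as np,pickle
d={}
for n in("scene","top"):
    c=vision.read_camera(n);d[n]=c;cv2.imwrite(f"pics/{n}0.png",cv2.cvtColor(c["frame"],cv2.COLOR_RGB2BGR))
    V=c["view"];print(n,np.round(-V[:3,:3].T@V[:3,3],3),np.round(V[2,:3],2),c["intrinsics"][0,0])
pickle.dump(d,open("d0.pkl","wb"))
o=get_obs();print(o["position"],o["orientation"],o["time_s"],o["gripper_width"],o["wrist_force"])
E
```

```text
scene [1.704 1.144 1.206] [-0.6  -0.56 -0.58] 473.3851698531994
top [0.413 0.023 1.612] [ 0.09  0.   -1.  ] 462.0417383760348
[ 0.23851484 -0.57726382  0.24763667] [ 9.80869796e-01  1.94663958e-01 -1.21406118e-04 -6.09588835e-04] 0.1 0.0859244260388349 [-1.47043606 -0.39808514 -0.24983556]
```

View pics/scene0.png

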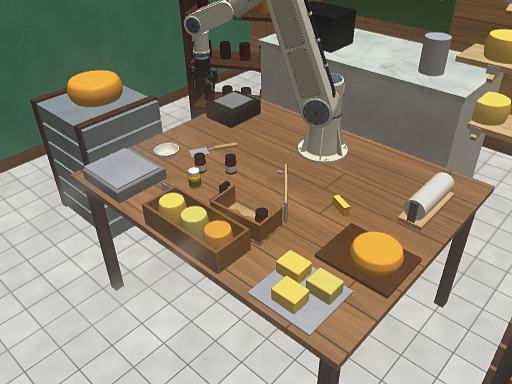

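View pics/top0.png

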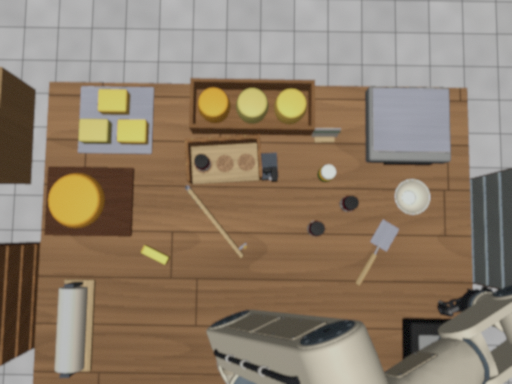

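The top view shows the two loose black caps at about (317,228) and (350,203), mustard at (328,172), jar_c at (202,162), free pads at (225,163) and (247,162). The gate runs from (188,186) to (242,256). I'll zoom in on both views and segment them.

```bash
cat > h.py <<'E'
import numpy as np,cv2,pickle
def ray(c,u,v):
    V=c["view"];R=V[:3,:3];o=-R.T@V[:3,3];d=R.T@np.linalg.inv(c["intrinsics"])@[u,v,1];return o,d/np.linalg.norm(d)
def plane(c,u,v,z):
    o,d=ray(c,u,v);return o+d*(z-o[2])/d[2]
def tri(c1,p1,c2,p2):
    o1,d1=ray(c1,*p1);o2,d2=ray(c2,*p2)
    s=np.linalg.lstsq(np.c_[d1,-d2],o2-o1,rcond=None)[0];a=o1+s[0]*d1;b=o2+s[1]*d2
    return (a+b)/2,np.linalg.norm(a-b)
def proj(c,p):
    q=c["intrinsics"]@(c["view"]@np.r_[p,1])[:3];return q[:2]/q[2]
def blobs(mask,lo,hi):
    n,l,s,ce=cv2.connectedComponentsWithStats(mask.astype(np.uint8));return [(np.round(ce[i],2),s[i].tolist()) for i in range(1,n) if lo<s[i,4]<hi]
E
python3 - <<'E'
from h import *
d=pickle.load(open("d0.pkl","rb"))
t,s=d["top"],d["scene"]
f=t["frame"].astype(int)
m=(f.max(2)<60);m[:140]=0;m[265:]=0;m[:,:180]=0;m[:,380:]=0
for b in blobs(m,15,600):print("top dark",b)
g=s["frame"].astype(int);m=(g.max(2)<60);m[:140]=0;m[250:]=0;m[:,:170]=0;m[:,300:]=0
for b in blobs(m,8,600):print("scene dark",b)
a=cv2.resize(t["frame"][135:265,180:365],None,fx=4.3,fy=4.3,interpolation=cv2.INTER_CUBIC)
b=cv2.resize(s["frame"][140:250,155:305],None,fx=5,fy=5,interpolation=cv2.INTER_CUBIC)
cv2.imwrite("pics/tc.png",a[:,:,::-1]);cv2.imwrite("pics/sc.png",b[:,:,::-1])
E
```

```text
top dark (array([201.76, 161.77]), [196, 156, 13, 13, 130])
top dark (array([270.89, 172.11]), [263, 167, 14, 14, 104])
top dark (array([349.74, 202.62]), [343, 197, 15, 13, 149])
top dark (array([316.02, 228.21]), [310, 223, 14, 12, 128])
scene dark (array([199.3 , 156.34]), [195, 153, 10, 8, 47])
scene dark (array([229.57, 157.78]), [225, 154, 10, 11, 63])
scene dark (array([223.61, 186.37]), [219, 181, 11, 12, 54])
scene dark (array([261.38, 213.38]), [255, 208, 13, 12, 52])
```

View pics/tc.png

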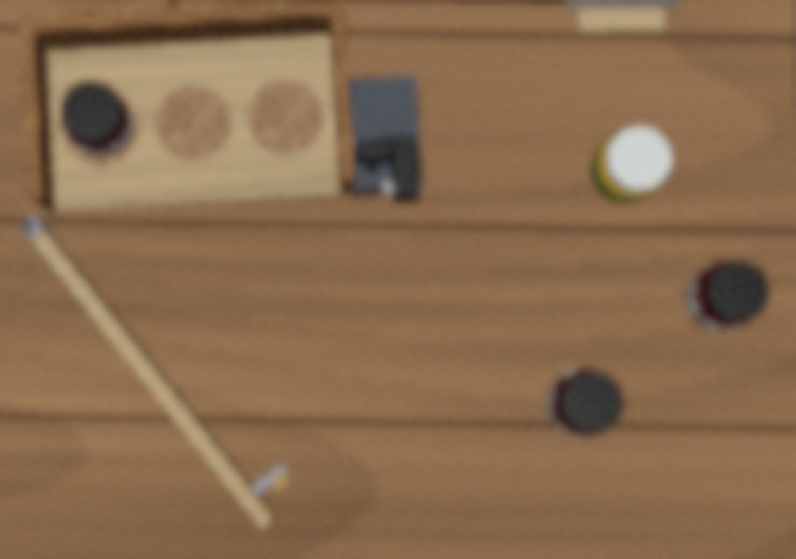

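View pics/sc.png

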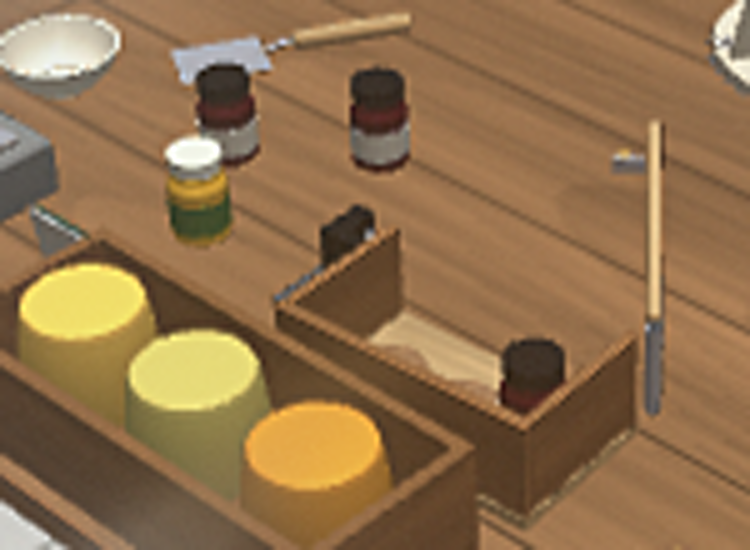

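In the top crop the pads are at crop (194,121) and (286,118), the hinge pin at (33,226), and the floor's front corners at (52,210) and (340,193). The gate tip is near (265,522). In the scene crop the cap tops are at about (378,78), (224,75) and (533,352), with the pads' far arcs just visible at (400,352) and (465,385). Next I'll compute the poses.

```bash
cat > est.py <<'E'
from h import *
d=pickle.load(open("d0.pkl","rb"));t,s=d["top"],d["scene"]
T=lambda x,y:(180+(x+.5)/4.3-.5,135+(y+.5)/4.3-.5)
S=lambda x,y:(155+(x+.5)/5-.5,140+(y+.5)/5-.5)
hsv=cv2.cvtColor(t["frame"],cv2.COLOR_RGB2HSV).astype(int)
f=t["frame"].astype(int)
reg=f[148:180,194:256]
floor=f[172:178,215:250].reshape(-1,3).mean(0);padc=f[160:166,223:228].reshape(-1,3).mean(0)
print("floor",floor,"pad",padc)
w=padc-floor;m=np.zeros(f.shape[:2]);m[148:177,211:257]=(((f-floor)@w/(w@w))[148:177,211:257]>.5)&(f.max(2)[148:177,211:257]>100)
pads=blobs(m,100,500);print("pads",pads)
J=[]
for tp,sp in(((349.74,202.62),S(224,76)),((316.02,228.21),S(378,78)),((201.76,161.77),S(533,353))):
    p,e=tri(t,tp,s,sp);print("cap tri",p.round(4),"gap",round(e,4))
ja=plane(t,349.74,202.62,.085);jb=plane(t,316.02,228.21,.085);jc=plane(t,201.76,161.77,.097)
print("mustard",plane(t,*T(640,158),.085).round(4))
A=[];B=[]
for P,c in [((-65,115),plane(t,*T(52,210),.012)),((-65,-115),plane(t,*T(340,193),.012)),((-86,125),plane(t,*T(33,226),.1)),((0,75),jc)]+[((0,y),plane(t,*b[0],.012)) for y,b in zip((0,-75),sorted(pads,key=lambda b:b[0][0]))]:
    A.append(P);B.append(c[:2])
A=np.array(A)/1e3;B=np.array(B);ca,cb=A.mean(0),B.mean(0)
H=(A-ca).T@(B-cb);yaw=np.arctan2(H[0,1]-H[1,0],H[0,0]+H[1,1]);R=np.array([[np.cos(yaw),-np.sin(yaw)],[np.sin(yaw),np.cos(yaw)]]);o=cb-R@ca
print("crate",o.round(4),yaw.round(4),"res mm",((B-(A@R.T+o))*1e3).round(1).tolist())
tip=plane(t,*T(263,520),.1)[:2];hg=o+R@[-.086,.125];v=R.T@(tip-hg);print("gate len",np.linalg.norm(v),"ang",np.arctan2(-v[0],-v[1]))
# height checks
print("back right rim corner",tri(t,T(343,15),s,S(277,308)))
for z in(0,.012,.03):
    print(z,[min(((proj(s,np.r_[o+R@[.031*np.cos(a),y+.031*np.sin(a)],z])-[155,140]+.5)*5-.5).tolist() [::-1] for a in np.linspace(0,6.28,60)) for y in(0,-.075)])
print("ja,jb,jc",ja,jb,jc,[o+R@[0,y] for y in(0,-.075)])
pickle.dump(dict(o=o,R=R,yaw=yaw,ja=ja,jb=jb,pads=[o+R@[0,y] for y in(0,-.075)]),open("est.pkl","wb"))
E
python3 est.py
```

```text
floor [177.04761905 155.36190476 119.9047619 ] pad [152.43333333 121.86666667  91.93333333]
pads [(array([224.4 , 163.18]), [216, 155, 18, 17, 229]), (array([245.92, 161.84]), [238, 154, 17, 17, 227])]
cap tri [ 0.5251 -0.3101  0.0884] gap 0.0044
cap tri [ 0.4386 -0.1982  0.0916] gap 0.0036
cap tri [0.6514 0.1823 0.0963] gap 0.002
mustard [ 0.6271 -0.2386  0.085 ]
crate [0.6599 0.1118] 0.0796 res mm [[1.2, 3.8], [0.5, -0.0], [0.8, -1.5], [-3.3, -3.6], [0.4, 0.9], [0.4, 0.5]]
gate len 0.28465873363387634 ang 0.9595219156168499
back right rim corner (array([ 0.73671834, -0.00921462,  0.09169714]), np.float64(0.006577141502881717))
0 [[392.75974533120416, 462.37280017397836], [358.4717311440263, 391.8451883572393]]
0.012 [[381.171914034289, 461.99283830827164], [346.99043589934786, 391.22321018978255]]
0.03 [[363.6325140347193, 461.41772610854656], [329.6153768988891, 390.2819481521592]]
ja,jb,jc [ 0.52385145 -0.30917932  0.085     ] [ 0.43753089 -0.19784524  0.085     ] [0.65063555 0.18297585 0.097     ] [array([0.65986071, 0.11180596]), array([0.66582374, 0.03704339])]
```

```bash
cat > mv.py <<'E'
from workcell import *
from h import *
from scipy.spatial.transform import Rotation as Ro
E=pickle.load(open("est.pkl","rb"))
def down(a): # tool y along heading a
    return Ro.from_matrix(np.c_[[-np.sin(a),np.cos(a),0],[np.cos(a),np.sin(a),0],[0,0,-1]]).as_quat()
Q=down(E["yaw"]);G=.043;HI=.18
def st(n):
    o=get_obs();print(n,round(o["time_s"],2),np.round(o["position"],4),"w",round(o["gripper_width"],4),"g",round(o["grip_force"],1),"F",np.round(o["wrist_force"],1))
def pick(p):
    bot.reach([p[0],p[1],HI],Q);hand.move_gripper(.085)
    bot.servo_line([p[0],p[1],G],velocity=.15);st("at")
    hand.move_gripper(.045,35);st("grip")
    bot.servo_line([p[0],p[1],HI],velocity=.2);st("lift")
def place(p):
    bot.servo_line([p[0],p[1],HI],velocity=.25)
    bot.servo_line([p[0],p[1],G+.012+.015],velocity=.15)
    bot.servo_line([p[0],p[1],G+.012+.0015],velocity=.05);st("down")
    for k in range(5):
        if get_obs()["wrist_force"][2]-F0>3: break
        bot.servo_line([p[0],p[1],G+.0125-k*.001],velocity=.02)
    st("seat");hand.move_gripper(.07);st("open")
    bot.servo_line([p[0],p[1],HI],velocity=.2);st("up")
E
cat > run1.py <<'E'
import mv;from mv import *
pick(E["ja"]);bot.dwell(.1);mv.F0=get_obs()["wrist_force"][2]
place(E["pads"][0])
E
python3 run1.py
```

```text
at 2.86 [ 0.5244 -0.3095  0.0438] w 0.0848 g 0.0 F [-0.3  0.3  0.2]
grip 3.27 [ 0.5242 -0.3094  0.0441] w 0.053 g 35.9 F [-1.6  1.   6. ]
lift 4.1 [ 0.5231 -0.3087  0.1789] w 0.0528 g 37.1 F [-0.5 -0.8 -1.9]
down 7.42 [0.6597 0.1118 0.0563] w 0.0526 g 37.1 F [ 0.3 -0.4 -1.9]
seat 7.67 [0.6598 0.1118 0.0562] w 0.053 g 37.7 F [-2.6 -0.2  5.4]
open 7.97 [0.6569 0.1115 0.0543] w 0.0696 g 0.0 F [-8.1 -0.5  0.8]
up 8.75 [0.6593 0.1117 0.179 ] w 0.0701 g 0.0 F [-0.8  0.   0. ]
```

```bash
cat > look.py <<'E'
import sys;from workcell import *;from h import *
n=sys.argv[1];d={k:vision.read_camera(k) for k in("scene","top")};pickle.dump(d,open(n+".pkl","wb"))
a=cv2.resize(d["top"]["frame"][135:265,180:365],None,fx=4.3,fy=4.3,interpolation=cv2.INTER_CUBIC)[:300]
b=cv2.resize(d["scene"]["frame"][150:250,195:305],None,fx=3,fy=3,interpolation=cv2.INTER_CUBIC)
b=cv2.copyMakeBorder(b,0,0,0,a.shape[1]-b.shape[1],0);cv2.imwrite(f"pics/{n}.png",np.vstack([a,b])[:,:,::-1])
E
cat > run2.py <<'E'
from mv import *
bot.reach([E["jb"][0],E["jb"][1],HI],Q);st("x")
E
python3 run2.py; python3 look.py l1
```

```text
x 10.17 [ 0.4384 -0.1976  0.18  ] w 0.07 g 0.0 F [ 0.7  0.2 -0.6]
```

View pics/l1.png

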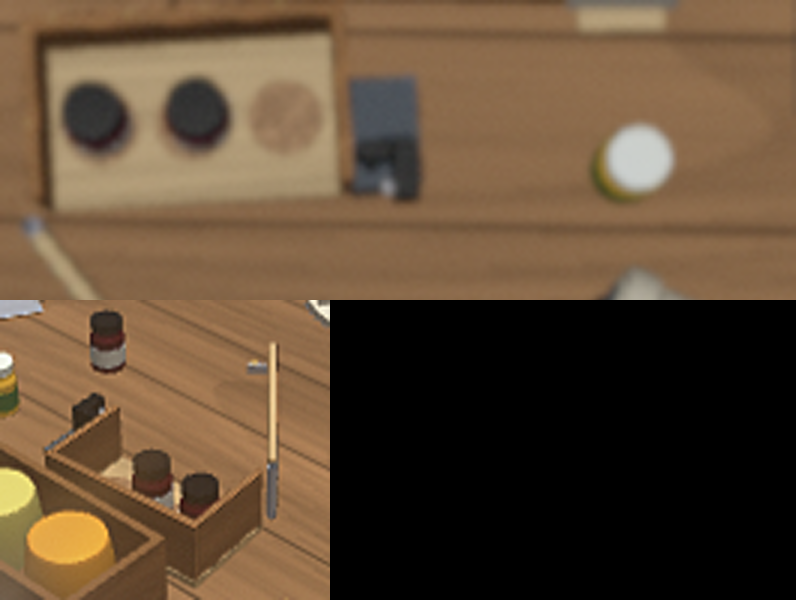

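The jar stands upright on pad1, with its cap at crop (198,110). I'll check the offset numerically, because the opening gave a −8 N x-reaction.

Run:
```python
from h import *
E=pickle.load(open("est.pkl","rb"));d=pickle.load(open("l1.pkl","rb"));t=d["top"]
f=t["frame"].astype(int);m=(f.max(2)<60);m[:140]=0;m[185:]=0;m[:,:193]=0;m[:,260:]=0
for b in blobs(m,15,600):
    p=plane(t,*b[0],.095)[:2];print(b,"crate mm",(E["R"].T@(p-E["o"])*1e3).round(1))
T=lambda x,y:(180+(x+.5)/4.3-.5,135+(y+.5)/4.3-.5)
for x,y in((48,48),(190,41),(330,34)):print("back floor edge z.012",(E["R"].T@(plane(t,*T(x,y),.012)[:2]-E["o"])*1e3).round(1))
for x,y in((38,35),(190,25),(333,18)):print("back inner rim z.1",(E["R"].T@(plane(t,*T(x,y),.1)[:2]-E["o"])*1e3).round(1))
```

```text
(array([225.4 , 160.89]), [220, 154, 12, 14, 130]) crate mm [-5.2 -6.6]
(array([201.78, 161.83]), [196, 156, 13, 13, 134]) crate mm [-3.4 71.8]
back floor edge z.012 [ 69.5 115. ]
back floor edge z.012 [67.9 -1. ]
back floor edge z.012 [  66.5 -115.5]
back inner rim z.1 [ 62.4 112. ]
back inner rim z.1 [62.8 -5.5]
back inner rim z.1 [  61.3 -116. ]
```

Jar a measures about (−5, −7) mm by the biased cap mask. jar_c reads (−3, −3), so the true offset is only a few mm and well inside tolerance. For jar b I'll open less, to stay clear of the back wall.

```bash
sed -i 's/move_gripper(.07)/move_gripper(.062)/' mv.py
cat > run3.py <<'E'
import mv;from mv import *
pick(E["jb"]);bot.dwell(.1);mv.F0=get_obs()["wrist_force"][2]
place(E["o"]+E["R"]@[-.002,-.073])
# park ahead of the gate, outside its sweep
p=E["o"]+E["R"]@[-.30,-.20];bot.reach([p[0],p[1],HI],Q);st("park")
E
python3 run3.py; python3 look.py l2
python3 - <<'E'
from h import *
E=pickle.load(open("est.pkl","rb"));d=pickle.load(open("l2.pkl","rb"));t=d["top"]
f=t["frame"].astype(int);m=(f.max(2)<60);m[:140]=0;m[185:]=0;m[:,:193]=0;m[:,260:]=0
for b in blobs(m,15,600):
    p=plane(t,*b[0],.095)[:2];print(b,"crate mm",(E["R"].T@(p-E["o"])*1e3).round(1))
E
```

```text
at 11.88 [ 0.438  -0.1981  0.0436] w 0.0852 g 0.0 F [-0.6 -0.  -0.2]
grip 12.28 [ 0.4377 -0.198   0.0438] w 0.0526 g 35.2 F [-2.8  0.4  8.8]
lift 13.12 [ 0.4368 -0.1975  0.1791] w 0.0526 g 37.3 F [-0.   0.1 -3.2]
down 15.97 [0.6635 0.0389 0.0563] w 0.0528 g 37.3 F [-0.2 -0.7 -2. ]
seat 16.23 [0.6636 0.0389 0.0559] w 0.0525 g 37.8 F [-2.8 -0.6  3.1]
open 16.48 [0.6639 0.0389 0.0556] w 0.062 g 0.0 F [0.  0.1 0.1]
up 17.26 [0.663  0.0388 0.179 ] w 0.0622 g 0.0 F [-1.1  1.1 -0.8]
park 18.49 [ 0.3781 -0.1115  0.1802] w 0.0622 g 0.0 F [-0.9  0.2  0.7]
(array([201.74, 161.75]), [196, 155, 13, 14, 133]) crate mm [-3.1 71.9]
(array([225.42, 160.89]), [220, 155, 12, 13, 132]) crate mm [-5.2 -6.6]
(array([246.62, 160.19]), [241, 154, 12, 13, 130]) crate mm [ -7.4 -77. ]
```

View pics/l2.png

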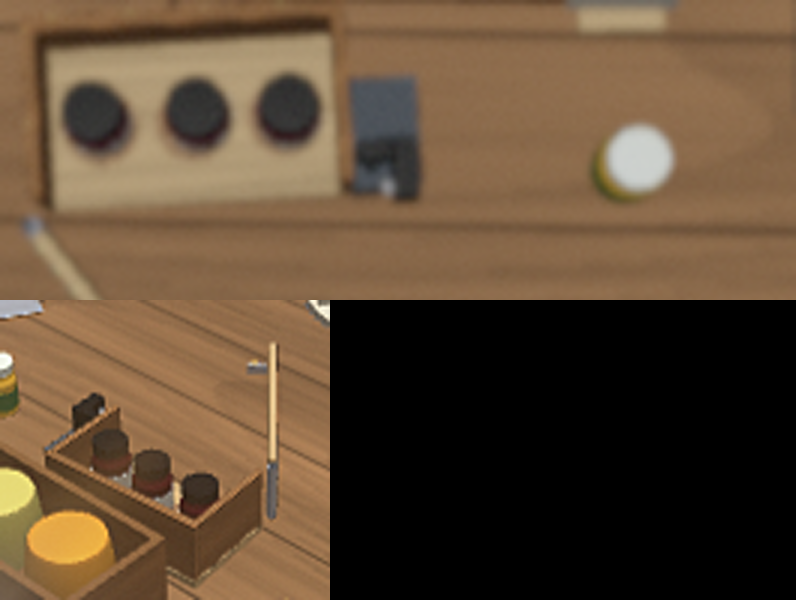

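All three jars stand upright in a row, with caps at crop (95,115), (198,110) and (289,107). The gate is untouched. Next is the gate approach and a coarse swing with force monitoring.

```bash
cat > gate.py <<'E'
from mv import *
o,R,yaw=E["o"],E["R"],E["yaw"];hg=o+R@[-.086,.125];C=.011
def nrm(th): return R@[-np.cos(th),np.sin(th)]
def pose(th,gap,z=.065):
    p=hg+R@[-np.sin(th),-np.cos(th)]*.262+nrm(th)*(.006+C+gap)
    return [p[0],p[1],z],down(yaw+np.pi/2-th)
def force(th,n=3):
    v=[]
    for _ in range(n): bot.dwell(.02);v.append(get_obs()["wrist_force"][:2])
    return float(np.mean(v,0)@nrm(th))
E
cat > run4.py <<'E'
from gate import *
ths=np.arange(.96,.13,-.06)
print([None if (q:=kinematics.solve_ik(*pose(t,.0))) is None else np.round(q,2).tolist() for t in (.96,.5,0)])
hand.move_gripper(0)
p,q=pose(.96,.05,HI);bot.reach(p,q);p,q=pose(.96,.05);bot.servo_line(p,q,velocity=.15);st("start")
b=force(.96,6);print("base",b)
for t in ths:
    p,q=pose(t,0);bot.servo_line(p,q,velocity=.06);F=force(t,1)-b;print(round(t,2),round(F,1),end="; ")
    if F>6: print("STOP");break
st("end")
E
python3 run4.py
```

```text
[[0.21, 0.27, 2.32, -0.0, 0.55, -0.48], [-0.01, 0.36, 2.16, -0.0, 0.63, -1.16], [-0.06, 0.5, 1.89, -0.0, 0.75, -1.71]]
start 21.04 [0.32   0.1141 0.0653] w -0.0001 g 0.0 F [ 1.   1.1 -0.7]
base 0.02204402760672553
0.96 0.3; 0.9 0.2; 0.84 0.0; 0.78 -0.4; 0.72 0.5; 0.66 0.5; 0.6 -0.1; 0.54 -0.2; 0.48 -0.4; 0.42 1.0; 0.36 -0.1; 0.3 0.4; 0.24 0.6; 0.18 0.2; end 27.77 [ 0.5206 -0.0293  0.0649] w 0.0001 g 0.0 F [-0.1  0.6 -0.7]
```

```bash
cat > run5.py <<'E'
from gate import *
t=.18;b=0;pk=0;dropped=False;log=[];t0=get_obs()["time_s"];why="range"
while t>-.13:
    F0=log[-1][1] if log else 0
    t-=(.0003 if (F0>2 or dropped) else .001)/.262
    p,q=pose(t,0);bot.servo_line(p,q,velocity=.04);F=force(t,2)-b
    log.append((round(t,4),round(F,1)));pk=max(pk,F)
    if not dropped and pk>6 and F<pk-4: dropped=True;log.append(("DROP",0)) ;log.append((round(t,4),round(F,1)))
    if dropped and F>12: why="home";break
    if F>16: why="force";break
    if get_obs()["time_s"]>52: why="time";break
if why in("home","force"):
    p,q=pose(t,.03);bot.servo_line(p,q,velocity=.05)
print(why,len(log),get_obs()["time_s"]-t0);print([l for i,l in enumerate(log) if i%8==0 or abs(l[1])>1.8 or i>len(log)-20]);st("e")
E
python3 run5.py
```

```text
home 83 23.700000000000003
[(0.1762, 1.2), (0.1456, 0.1), (0.1151, 0.1), (0.0846, 1.3), (0.0808, 5.6), (0.0796, 6.2), (0.0785, 6.9), (0.0773, 6.8), (0.0762, 7.6), (0.075, 8.6), (0.0739, 9.3), (0.0727, 9.6), (0.0716, 10.2), (0.0705, 10.0), (0.0693, 10.0), (0.0682, 8.8), (0.067, 8.6), (0.0659, 7.7), (0.0647, 7.5), (0.0636, 6.8), (0.0624, 5.8), (0.0624, 5.8), (0.0613, 6.2), (0.0602, 5.4), (0.059, 5.3), (0.0579, 4.9), (0.0567, 2.4), (0.051, 2.1), (0.0476, 0.1), (0.0384, -0.1), (0.0373, -0.0), (0.0361, 0.0), (0.035, -0.2), (0.0338, 1.5), (0.0327, 2.4), (0.0315, 4.1), (0.0304, 4.7), (0.0292, 6.0), (0.0281, 6.6), (0.0269, 7.0), (0.0258, 8.5), (0.0247, 8.7), (0.0235, 9.0), (0.0224, 9.3), (0.0212, 10.8), (0.0201, 11.2), (0.0189, 11.1), (0.0178, 12.0)]
e 51.48 [ 0.5339 -0.0349  0.0652] w 0.0001 g 0.0 F [-0.2  0.8 -0.2]
```

The force peaked at about 10 N, dropped, then climbed again on the stop, and I backed off. One look to confirm the gate holds.

```bash
python3 look.py l3; python3 -c "
from mv import *
st('t')"
```

```text
t 51.58 [ 0.534  -0.0348  0.0651] w -0.0 g 0.0 F [ 0.3 -0.  -0.5]
```

View pics/l3.png

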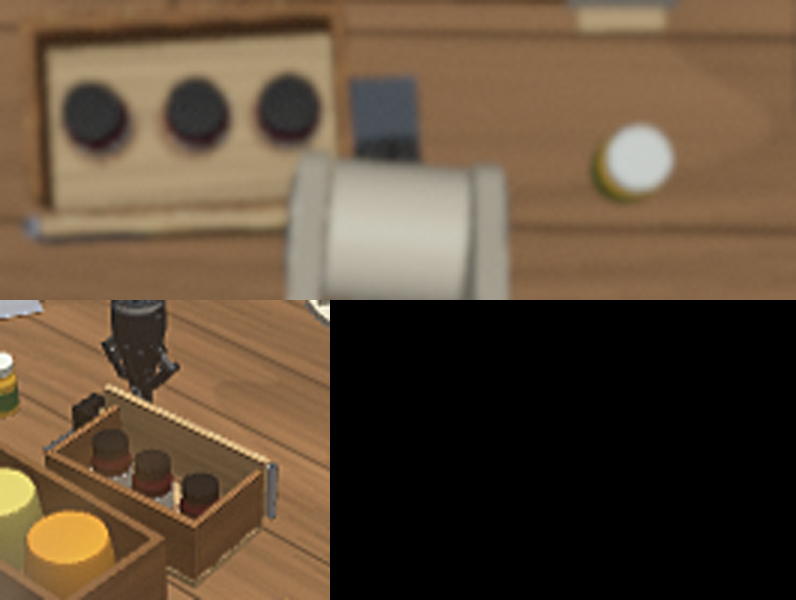

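The gate lies parallel to the crate front and the jars are in place. I'll retreat further and confirm it stays shut.

```bash
python3 - <<'E'
from gate import *
p,q=pose(.018,.15);bot.servo_line(p,q,velocity=.12);bot.dwell(.5);st("t")
E
python3 look.py l4
```

```text
t 53.23 [ 0.4137 -0.0422  0.065 ] w 0.0003 g 0.0 F [ 0.1  0.3 -0.6]
```

View pics/l4.png

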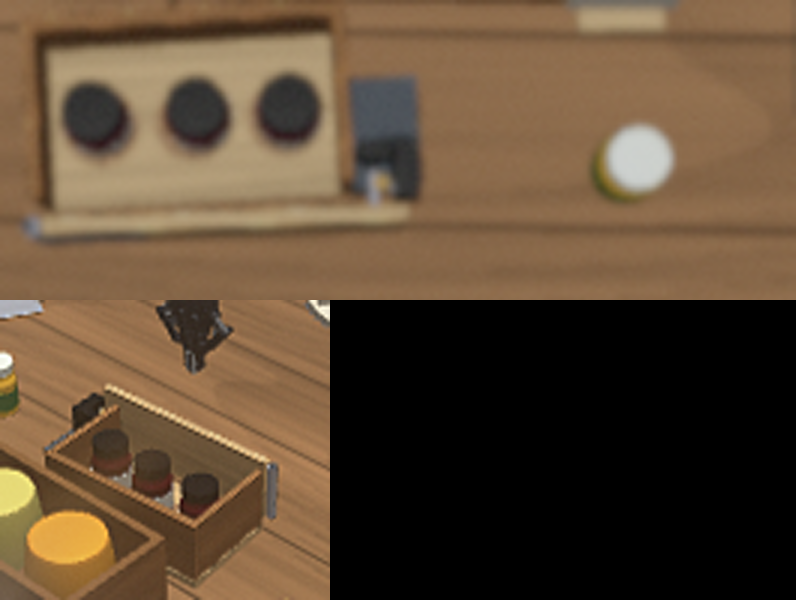

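The gate stays shut from (33,226) to (408,210), with the tongue in the catch at (378,182). Handing in.

```bash
python3 -c "
from workcell import *
print(hand_in())"
```

```text
the job is handed in; nothing more can be done
None
```

I handed the job in at about 53 s: both loose jars stand upright on their pads (an estimated 2–9 mm off centre, limit 13 mm), and the gate clicked at about 10 N, took 12 N on its stop and stayed shut by itself; the hand-in returned no verdict.

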